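# Take a palm chisel from its slide-lid case and hold it ready over the blank

### The job

The carving tools lie in a wooden case under its sliding lid. Slide the lid fully open, lift the broad fishtail chisel out of its notches and bring it over the middle of the wooden blank with the leaf outline, cutting edge lowest and the tool sloping about half-way between level and upright, the edge a few centimetres clear of the blank without ever touching it. Finish while still gripping it there, held still and ready for the first cut, with the lid left open and the other tools, the blank, the tape roll and the yellow jar lid left where they are.

Things in the scene. Friction and masses are not known exactly. Their poses are not given: they have to be found in the camera images.
- case: Fixed open-topped wooden tool case, 184 (its x) x 264 (its y) x 64 mm high, walls 8 mm, floor 6 mm thick. Origin: centre of its underside on the bench; z up. The lid leaves over its +y end. Three palm tools lie in it parallel to its x, blades to its -x, handle middles at case x +30, z 34 and y -81, -25 or +31 mm; which tool is where varies.
- tool_bay (a point): Floor of the case midway under the three handles (case x +30, y -25, z 6 mm). The tools rest in notches of two cross bars: under the handles' butts (case x +60 to +72 mm, cheeks 31 mm above the bench) and under the shanks (case x -32 to -20 mm, 40 mm high); the floor between the bars is clear. 30 mm is free on each side of every handle.
- lid (a joint): Opening of the sliding lid in m: 0 shut, 0.200 fully open against its stop; slides along the case's +y and stays where left (1.5 N friction). Starts 0 to 0.03 open. Fully open it clears all three tools, standing out over the +y end. Lid 172 x 252 x 6 mm, top 58 mm above the bench, recessed 6 mm between the long walls.
- lid_pull (a point): Centre of the lid's wooden pull, an upright bar 60 mm long (case x), 14 mm thick (case y) and 28 mm high, standing on the lid (58 to 86 mm above the bench; this point is at 72 mm).
- chisel: Broad fishtail chisel: palm tool 151 mm long, 65 g, round wooden handle, flat steel blade flaring to 20 mm (the others are narrow). Origin: on its axis at the handle's middle, 34 mm above the bench, near its balance; x points to the edge. Handle 26 mm in diameter from 41 mm behind to 14 mm ahead of the origin, then tapers to 17; shank 7 mm from 46 mm; blade 75 to 105 mm, 3 mm thick.
- chisel_edge (a point): Middle of the chisel's cutting edge, on its axis 105 mm ahead of the handle's middle (along its x axis).
- gouge: Another palm tool, like the chisel but with a narrow round blade 8 mm wide; origin at the middle of its handle, x towards its edge. Stays in the case.
- knife: The third palm tool, with a narrow straight flat blade 6 mm wide; origin at the middle of its handle, x towards its edge. Stays in the case.
- board: Fixed carving board, 150 (its x) x 130 (its y) x 12 mm, screwed to the bench, with two fence strips 12 mm wide up to 24 mm above the bench along its +x and -y sides. Origin: centre of its underside.
- blank: Loose wooden blank 110 x 80 x 20 mm lying on the board in the corner of the fences, a leaf outlined on its top. Origin: centre of its underside, 12 mm above the bench.
- blank_top (a point): Middle of the blank's top face, 32 mm above the bench.
- tape: Roll of masking tape lying flat, 104 mm outside diameter, 24 mm high; origin at the centre of its underside.
- jarlid: Yellow plastic jar lid lying open side up, 72 mm in diameter, 15 mm high; origin at the centre of its underside.
Not all that is in view belongs to the job. Of the things shaped like the board, the dark wooden one is meant.

How it is judged:
On the way, in this order (a step that is already met when the one before it is completed fails the run):
1. the lid is fully open (value of joint lid above 0.185 m), for 0.2 s.
2. the chisel is lifted clear of the case in the gripper (height (world z) of chisel above 0.1 m and height (world z) of chisel_edge above 0.07 m and contact force between chisel and the fingers above 1 N), for 0.2 s.
At the end, for the whole second after the job is handed in: Chisel gripped, still, touching nothing else: edge within 35 mm of the blank's middle (plan view), 15 to 100 mm above its top, tool edge down 30 to 60 degrees from level. Lid within 15 mm of fully open; other tools and blank moved under 15 mm, tape and jar lid under 25 mm (horizontal distance between chisel_edge and blank_top below 0.035 m and height (world z) of chisel_edge between 0.047 and 0.132 m and angle between chisel's own x axis and vertical between 2.094 and 2.618 rad and contact force between chisel and the fingers above 1 N and contact force between chisel and blank below 0.1 N and contact force between chisel and board below 0.1 N and contact force between chisel and case below 0.1 N and linear speed of chisel below 0.03 m/s and value of joint lid above 0.185 m and distance of each of gouge, knife, blank from where it was at the start of the episode below 0.015 m and distance of each of tape, jarlid from where it was at the start of the episode below 0.025 m); the arm keeps its last pose, push and grip.
It fails at once if the chisel touches the blank (contact force between chisel and blank above 0.5 N).
It fails at once if another carving tool is disturbed (distance of any of gouge, knife from where it was at the start of the episode above 0.03 m).
It fails at once if the blank, tape or jar lid is knocked away (distance of blank from where it was at the start of the episode above 0.03 m or distance of any of tape, jarlid from where it was at the start of the episode above 0.04 m).
It also fails if it takes over 51 s, if anything falls off the work surface, if the arm or the gripper's body presses on something with over 40 N, if the wrist force passes 120 N, or if a joint passes its speed limit or range.

### The arm

A 6-joint arm with a two-finger parallel gripper is mounted at the origin on the work surface. World frame = base frame: x ahead of the robot, y to its left, z up, the work surface at z = 0. Lengths are in m, angles in rad, forces in N, time in s.
With the tool pointing down it reaches from about 0.325 to 0.9 m from the base axis. Payload 3.5 kg.
Tool frame: the origin (TCP) lies between the finger pads; the fingertips stand 17 mm ahead of it and the grasp point (between the pads) lies 2 mm behind it; x points along the fingers, y is the direction in which the jaws open and shut, and the axes are right-handed (so a half turn about x gives the same grasp; the last joint's range is limited). The gripper opens to 85 mm and grips with 20 to 120 N. Pads are 22 mm wide; open, the fingers measure 114 mm over their backs; the gripper's body (76 mm by 85 mm) begins 54 mm behind the grasp point. The pads swing forward as they close: fully open they stand 13 mm farther back than shut.
Start: joints at [1.103, 0.276, -0.026, 1.268, 0, 1.467], TCP at [0.223, 0.584, 0.248] pointing down, gripper open.
Joint ranges: [-3.12, 3.12], [-0.85, 1.88], [-1.08, 1.24], [-1.95, 2.15], [-1.57, 1.53], [-3.14, 3.14]. Speed limits (rad/s): [2.57, 2.57, 3.14, 3.14, 3.14, 3.14].

### API

Orientations are given as a rotation vector (axis times angle).
In Python, from workcell import robot, open_gripper, grab, vision, ticket gives the robot as it stands. Calls block until the motion is done:
- robot.goto(position, orientation): joint-space move of the TCP to a pose.
- robot.move_l(position, rotation=None, velocity=0.15, threshold=None): straight line of the TCP; rotation=None keeps the orientation; velocity is the mean speed in m/s. With threshold (N) it stops when the force on the tool has changed by that much, and returns True; else False.
- robot.move_joints(angles): joint-space move.
- open_gripper() and grab(newtons=None): open the fingers fully, or close them until they stop; newtons is the grip in N (None keeps the last).
- robot.dwell(seconds).
- robot.inverse_kinematics(position, orientation): joint angles nearest the present ones, or None.
- robot.observe(): the state.
- vision.snapshot(name): name is "scene" or "top" or "wrist"; returns a dict with "color" (420x560x3 uint8, red, green, blue), "depth" (420x560 float32, m along the optical axis (not along the pixel's ray), 0 where there is no reading), "K" (3x3 intrinsics, pixels), "origin" and "attitude" of the camera in the world; the wrist camera has in their place "tool_from_camera" (4x4, takes a point from camera to tool coordinates, whose origin is the TCP and whose axes are the tool frame's). Camera axes: x right, y down, z forward; pixel columns grow to the right and rows downward; lengths in m; the calibration is good to about 2 mm. A picture is of the moment at which its call begins: read the wrist's pose just before it.
A pose or a line that the arm cannot do raises robot.MotionError and nothing moves.
- ticket.sign_off(): hands the job in, once; it reports no verdict.
The state is a dict: "clock": time; "q": joint angles; "joint_vel": joint speeds; "effort": joint torques, N m; "tool_pos": TCP position; "eef_rot": TCP orientation; "force": force on the tool from outside, world axes, zero at the start; "wrist_torque": the same for the moment, N m; "gripper_width": finger opening in m.
Only numpy, scipy, OpenCV 4.12 (cv2) and the standard library are available. Lean on these libraries where they do the work, as an engineer would, in place of code of your own. Each camera call takes 0.05 s, during which the arm holds its last target. There are 200 camera calls.

## Working session

There is one attempt and no reset: what is moved stays moved. The work goes in short steps, each a Python script; the robot and the scene stay as the last script left them, time stands still between calls to the robot, and variables do not carry over. Pictures are saved under pics/ and viewed, about 8 in all and at most 12, crops included, and the job is handed in when it is done.

View pics/a.png

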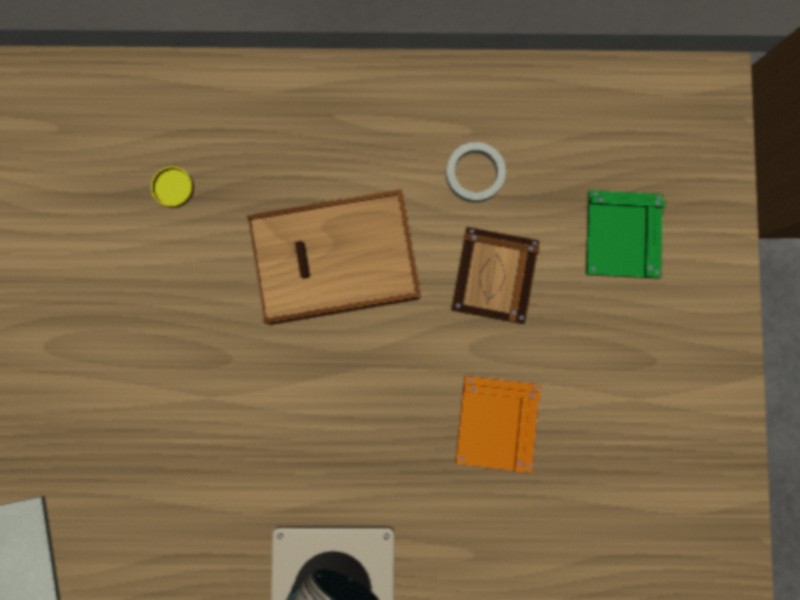

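View pics/scene0.png

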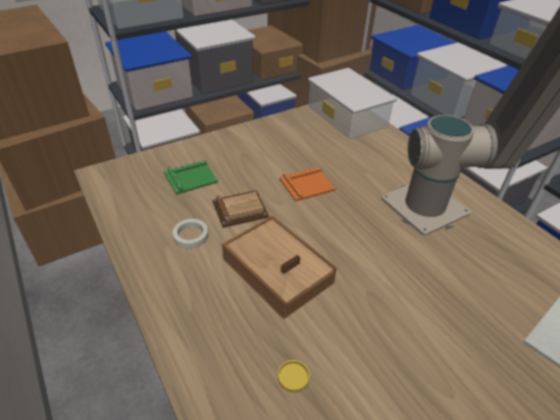

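Run:
```python
from h import *
d=load("top0");c=d["color"][120:240,165:385,::-1]
cv2.imwrite("pics/crop1.png",cv2.resize(c,(792,432),interpolation=cv2.INTER_CUBIC))
```

```text
(no output)
```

View pics/crop1.png

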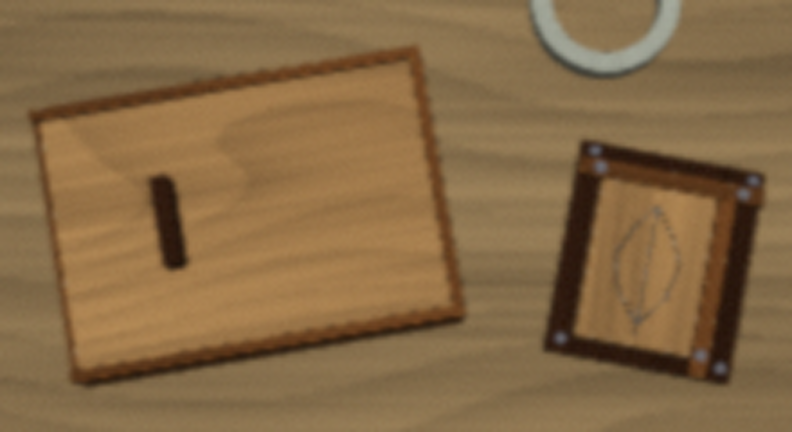

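```bash
cat >> h.py <<'E'
C=np.array([.5583,.0009]);th=.1751
CX=np.array([np.cos(th),np.sin(th),0]);CY=np.array([-np.sin(th),np.cos(th),0])
def case(x,y,z): return np.r_[C,0]+x*CX+y*CY+[0,0,z]
def down(): # the tool-down orientation nearest the wrist's centre
    return min([rot([0,0,-1],CY),rot([0,0,-1],-CY)],key=lambda o:abs(q[5]) if (q:=robot.inverse_kinematics(case(0,0,.2),o)) is not None else 9)
E
python3 - <<'E'
from h import *
o=down();p=np.array([.5491,.0492,0]);s=robot.observe()
print(robot.inverse_kinematics(p+[0,0,.2],o))
robot.goto(p+[0,0,.2],o); robot.move_l(p+[0,0,.081],velocity=.12)
grab(40);s=robot.observe();print(s["gripper_width"],s["force"],s["clock"])
a=s["tool_pos"]
hit=robot.move_l(a+CY*.202,velocity=.08,threshold=12)
s=robot.observe();print(hit,(s["tool_pos"]-a)@CY,s["force"],s["clock"])
E
```

```text
[-0.02790227  0.17742749 -0.2563365   1.13703233  0.         -0.20300227]
0.013153869853003706 [-1.16329     4.37064924  3.75209536] 4.1333
True 0.20011879904458357 [ 0.39572919 -0.90391032  2.999289  ] 6.5583
```

Run:
```python
from h import *
a=robot.observe()["tool_pos"]
open_gripper(); robot.move_l(a+[0,0,.12],velocity=.25)
robot.goto(case(-.0,-.025,.30),down())
d=snap("wrist","w1");t=snap("top","top1")
cv2.imwrite("pics/w1b.png",cv2.resize(d["color"][:,:,::-1],(800,600)))
print(robot.observe()["clock"])
```

```text
9.1083
```

View pics/w1b.png

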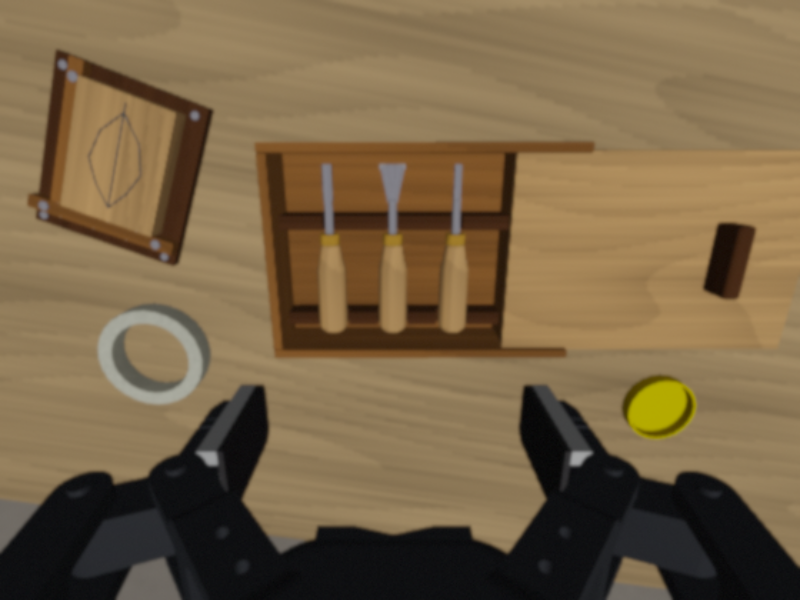

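Run:
```python
from h import *
d=load("w1");k=.7
for n,q in dict(butt=(393,332),edge=(392,164),hL=(332,285),hM=(393,285),hR=(454,285),lidedge=(513,250),blank=(116,158)).items():
    z=.034 if n!="lidedge" else .058
    if n=="blank":z=.032
    p=px(d,q[0]*k,q[1]*k,z);r=p-np.r_[C,0];print(n,p.round(4),"case",(r@CX).round(4),(r@CY).round(4))
# finger points in tool frame
D=d["depth"];v,u=np.nonzero((D>0)&(D<.22));P=(np.linalg.inv(d["K"])@np.c_[u,v,np.ones(len(u))].T*D[v,u]).T
P=P@d["T"][:3,:3].T+d["T"][:3,3]
s=robot.observe();T=R.from_rotvec(s["eef_rot"]).as_matrix();Q=(P-s["tool_pos"])@T
m=abs(Q[:,1])<.075;Q=Q[m]
print(len(Q)); 
for sg in(1,-1):
    q=Q[Q[:,1]*sg>0]; print("tip x max",np.percentile(q[:,0],[90,98,99.5,100]).round(4)); t=q[q[:,0]>np.percentile(q[:,0],99)-.006]; print("y",t[:,1].min(),t[:,1].max(),"z",t[:,2].min(),t[:,2].max())
t=load("top1");
```

```text
butt [ 0.6416 -0.009   0.034 ] case 0.0803 -0.0242
edge [ 0.4903 -0.0367  0.034 ] case -0.0735 -0.0252
hL [ 0.6053 -0.0727  0.034 ] case 0.0335 -0.0807
hM [ 0.5954 -0.0172  0.034 ] case 0.0334 -0.0243
hR [0.5856 0.0384 0.034 ] case 0.0334 0.0322
lidedge [0.5403 0.0761 0.058 ] case -0.0046 0.0772
blank [ 0.5266 -0.2681  0.032 ] case -0.0781 -0.2594
42016
tip x max [-0.0275 -0.0062  0.      0.0052]
y 0.04156761688362737 0.05558284128069295 z -0.012000323986688476 0.01084968613152795
tip x max [-0.0275 -0.0062  0.0001  0.0046]
y -0.057411124104123155 -0.042737799328829595 z -0.01218195635103821 0.010543743210341102
```

Run:
```python
from h import *
o=down()
robot.goto(case(.031,-.0245,.14),o)
print("touch",robot.move_l(case(.031,-.0245,.0538),velocity=.08,threshold=6)); s=robot.observe();print(s["tool_pos"],s["force"])
if s["tool_pos"][2]<.056:
    grab(20);s=robot.observe();print(s["gripper_width"],s["force"],s["clock"])
    d=snap("wrist","w2");cv2.imwrite("pics/w2b.png",cv2.resize(d["color"][:,:,::-1],(800,600)))
```

```text
touch False
[ 0.59374971 -0.01791556  0.05445618] [ 0.91318954  0.4775715  -0.0670055 ]
0.023220029700327962 [-0.75903471  0.17216555  2.21907464] 11.625
```

View pics/w2b.png

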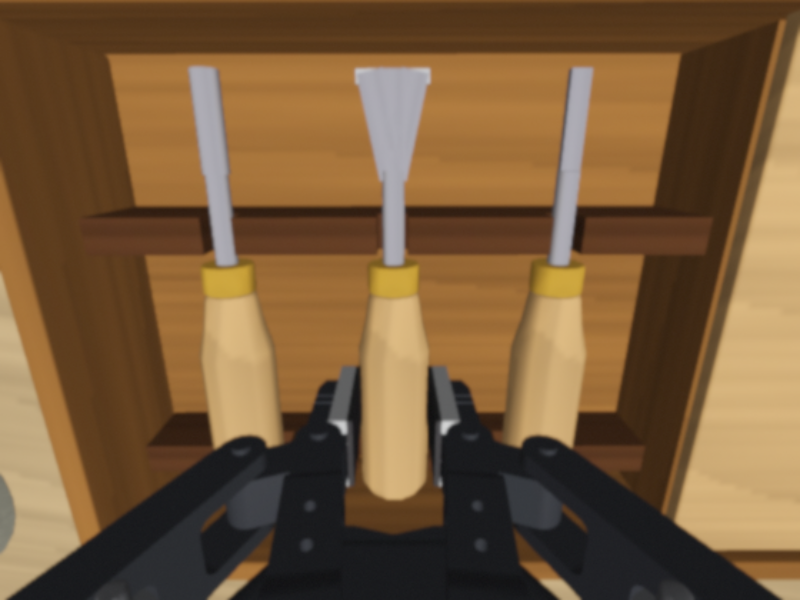

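Run:
```python
from h import *
a=robot.observe()["tool_pos"]
for z in(.050,.046,.042,.038):
    a[2]=z;h=robot.move_l(a,velocity=.03,threshold=35);s=robot.observe();print(z,h,s["tool_pos"][2],s["gripper_width"],s["force"].round(1),s["clock"])
    if h:break
```

```text
0.05 True 0.05394845319118642 0.023394990345704924 [-2.1  0.4  8.6] 11.8833
```

Run:
```python
from h import *
a=robot.observe()["tool_pos"]
for z in(.0525,.051,.049,.047,.044,.041,.038):
    a[2]=z;h=robot.move_l(a,velocity=.02,threshold=70);s=robot.observe();print(z,h,s["tool_pos"][2],s["gripper_width"],s["force"].round(1),s["clock"])
    if h:break
```

```text
0.0525 False 0.05392425780965978 0.0231338842265048 [-2.4  1.2  9.9] 12.1333
0.051 False 0.05375326630411967 0.023036586868268885 [-7.3  0.4 18. ] 12.3833
0.049 False 0.05353567251200909 0.023589138161655313 [-11.2   0.7  28.2] 12.6333
0.047 False 0.05334890841515302 0.023294316174646428 [-14.4   1.7  38.6] 12.8833
0.044 False 0.052277982671801185 0.023662513794374 [-14.7   3.1  46.7] 13.1833
0.041 False 0.0505879317470906 0.023692709855101465 [-13.    4.2  47.7] 13.4833
0.038 False 0.0476988016222285 0.023669012542216223 [-6.9  4.4 42. ] 13.7833
```

Run:
```python
from h import *
a=robot.observe()["tool_pos"]
for z in(.036,.034,.032):
    a[2]=z;h=robot.move_l(a,velocity=.02,threshold=70);s=robot.observe();print(z,h,s["tool_pos"],s["gripper_width"],s["force"].round(1),s["clock"])
    if h or s["tool_pos"][2]<.038:break
d=snap("wrist","w3");cv2.imwrite("pics/w3b.png",cv2.resize(d["color"][:,:,::-1],(800,600)))
```

```text
0.036 False [ 0.6035629  -0.0169606   0.04535377] 0.02345455719840218 [-16.5   1.3  51.3] 14.3417
0.034 False [ 0.60461373 -0.01671517  0.04425193] 0.02295238794933213 [-17.5   1.7  54.7] 14.5917
0.032 False [ 0.60466031 -0.01669131  0.04415442] 0.02311490282931492 [-21.8   2.8  65.9] 14.8417
```

View pics/w3b.png

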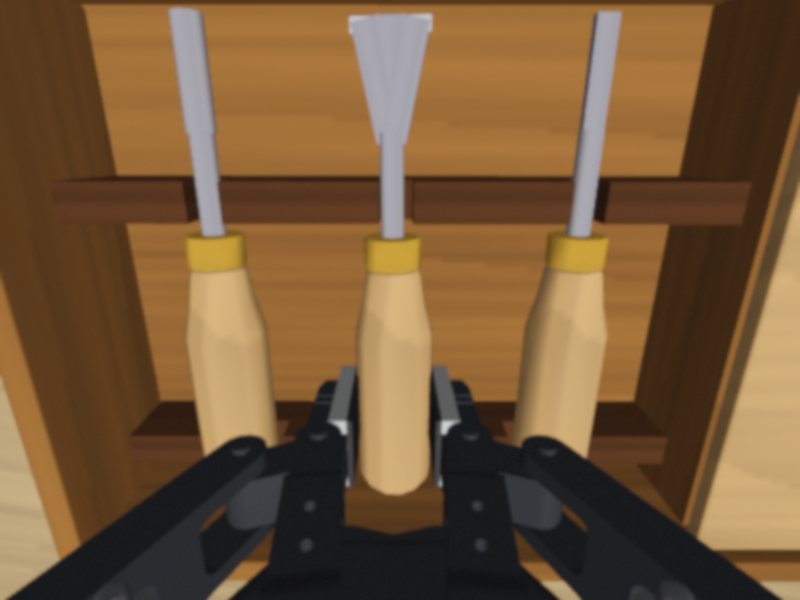

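Run:
```python
from h import *
a=robot.observe()["tool_pos"]
robot.move_l(a+[0,0,.001],velocity=.02);s=robot.observe();print(s["tool_pos"],s["force"])
grab(60);s=robot.observe();print(s["gripper_width"],s["tool_pos"],s["eef_rot"],down(),s["force"],s["clock"])
a=s["tool_pos"];robot.move_l(a+[0,0,.01],velocity=.03);s=robot.observe();print(s["gripper_width"],s["tool_pos"],s["force"])
a=s["tool_pos"];a[2]=.20;robot.move_l(a,velocity=.08);s=robot.observe();print(s["gripper_width"],s["tool_pos"],s["force"],s["clock"])
d=snap("wrist","w4");e=snap("scene","s4")
c=cv2.resize(d["color"][:,:,::-1],(560,420));g=cv2.resize(e["color"][180:320,200:360,::-1],(240,210))
cv2.imwrite("pics/w4b.png",np.hstack([c,np.vstack([g,g*0])]))
```

```text
[ 0.60488279 -0.01638443  0.04563507] [-2.11295661  1.67300891  8.76876659]
0.023424470985995507 [ 0.60489133 -0.01639754  0.04563193] [-0.13702429  1.56779422  0.13884354] [-0.13749152  1.56641974  0.13749152] [-2.17551815  1.53841061  8.69099793] 15.9417
0.02365498457922904 [ 0.6047926  -0.01654794  0.05539988] [-0.38368721 -0.61435227 -0.16658498]
0.023423032087741 [ 0.60444399 -0.01652998  0.19941867] [-0.03462453  0.33653324 -1.06289408] 18.4
```

View pics/w4b.png

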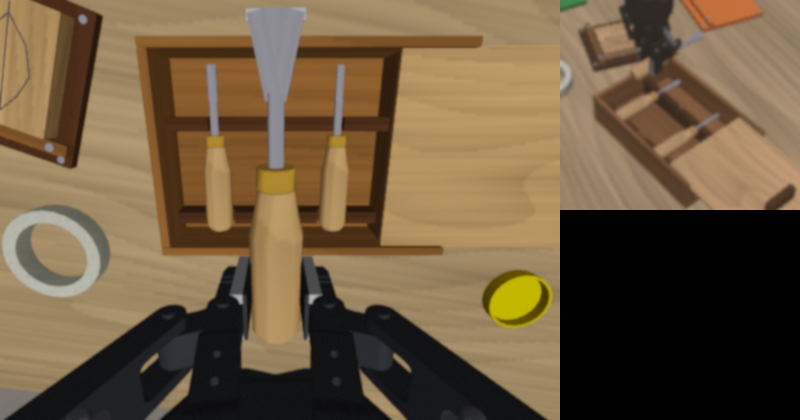

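```bash
cat >> h.py <<'E'
def held(d,s,pts):
    T=R.from_rotvec(s["eef_rot"]).as_matrix()
    return [T.T@(px(d,*p)-s["tool_pos"]) for p in pts]
E
python3 - <<'E'
from h import *
d=load("w4");s=robot.observe()
for p,q in zip("tip blade shank ferr h1 h2".split(),held(d,s,[(276,14),(275,60),(275,130),(275,182),(276,230),(276,300)])):print(p,q.round(4))
s=robot.observe();print(s["q"])
E
```

```text
tip [ 3.200e-03 -1.000e-04 -1.135e-01]
blade [ 0.0062 -0.0005 -0.0987]
shank [ 0.0047 -0.0005 -0.0725]
ferr [-0.0002 -0.0005 -0.0518]
h1 [-0.0031 -0.     -0.0314]
h2 [-0.1256 -0.0003 -0.0813]
[-1.34165743e-01  2.71463852e-01 -1.38074560e-01  1.16395382e+00
  6.93028811e-06 -3.09519687e-01]
```

```bash
cat > g.py <<'E'
from h import *
E=np.array([.0082,-.0002,-.1135])
def pose(edge,tilt,yaw):
    t=np.radians(tilt);f=np.array([-np.cos(yaw),-np.sin(yaw),0]);z=np.array([0,0,1])
    X=-np.sin(t)*f-np.cos(t)*z; Z=-(np.cos(t)*f-np.sin(t)*z); Y=np.cross(Z,X); M=np.c_[X,Y,Z]
    return np.array(edge)-M@E, R.from_matrix(M).as_rotvec()
B=np.array([.5275,-.268])
E
python3 - <<'E'
from g import *
q0=robot.observe()["q"]
for y in np.arange(-1.2,.6,.2):
  for h in(.16,.085):
    q=robot.inverse_kinematics(*pose([*B,h],44,y)); print(round(y,2),h,None if q is None else (np.array(q).round(2),round(np.abs(q-q0).max(),2)))
E
```

```text
-1.2 0.16 (array([-0.45,  0.05, -0.52,  0.39, -0.5 ,  0.59]), np.float64(0.9))
-1.2 0.085 (array([-0.45,  0.14, -0.6 ,  0.21, -0.5 ,  0.59]), np.float64(0.95))
-1.0 0.16 (array([-0.48,  0.02, -0.57,  0.29, -0.35,  0.39]), np.float64(0.87))
-1.0 0.085 (array([-0.48,  0.11, -0.65,  0.11, -0.35,  0.39]), np.float64(1.06))
-0.8 0.16 (array([-0.53, -0.01, -0.6 ,  0.23, -0.19,  0.2 ]), np.float64(0.93))
-0.8 0.085 (array([-0.53,  0.09, -0.68,  0.04, -0.19,  0.2 ]), np.float64(1.12))
-0.6 0.16 (array([-0.57, -0.02, -0.61,  0.21, -0.02,  0.02]), np.float64(0.95))
-0.6 0.085 (array([-0.57,  0.08, -0.7 ,  0.02, -0.02,  0.02]), np.float64(1.14))
-0.4 0.16 (array([-0.62, -0.02, -0.61,  0.22,  0.15, -0.16]), np.float64(0.94))
-0.4 0.085 (array([-0.62,  0.08, -0.7 ,  0.03,  0.15, -0.16]), np.float64(1.13))
-0.2 0.16 (array([-0.67, -0.01, -0.59,  0.27,  0.32, -0.35]), np.float64(0.89))
-0.2 0.085 (array([-0.67,  0.09, -0.68,  0.09,  0.32, -0.35]), np.float64(1.08))
-0.0 0.16 (array([-0.71,  0.01, -0.56,  0.36,  0.47, -0.55]), np.float64(0.8))
-0.0 0.085 (array([-0.71,  0.11, -0.64,  0.18,  0.47, -0.55]), np.float64(0.98))
0.2 0.16 (array([-0.74,  0.05, -0.5 ,  0.5 ,  0.59, -0.78]), np.float64(0.67))
0.2 0.085 (array([-0.74,  0.14, -0.59,  0.32,  0.59, -0.78]), np.float64(0.84))
0.4 0.16 (array([-0.76,  0.1 , -0.43,  0.67,  0.69, -1.03]), np.float64(0.72))
0.4 0.085 (array([-0.76,  0.19, -0.52,  0.5 ,  0.69, -1.03]), np.float64(0.72))
```

Run:
```python
from g import *
robot.goto(*pose([*B,.18],44,-.5))
robot.dwell(.3);s=robot.observe();print(s["clock"],s["gripper_width"])
d=snap("wrist","w5");cv2.imwrite("pics/w5b.png",cv2.resize(d["color"][:,:,::-1],(800,600)))
for q in held(d,s,[(276,14),(275,60),(275,130),(275,182),(276,230)]):print(q.round(4))
```

```text
19.9333 0.02306959585554381
[ 0.0031  0.     -0.1132]
[ 0.0054 -0.0003 -0.0984]
[ 0.0037 -0.0003 -0.0723]
[ 0.0001 -0.0003 -0.0515]
[-0.0014  0.0001 -0.0305]
```

View pics/w5b.png

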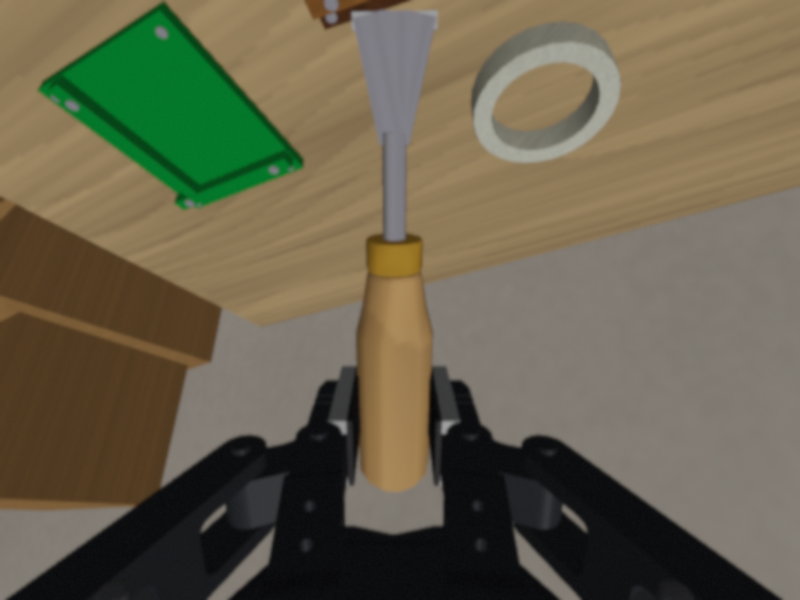

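Chisel unmoved in the grip: its blade edge is at (395,18) and its tool coordinates match the last measurement to about 1 mm. I'll lower it and check.

Run:
```python
from g import *
p,o=pose([*B,.085],44,-.5);print(robot.move_l(p,o,velocity=.06));robot.dwell(.5)
s=robot.observe();M=R.from_rotvec(s["eef_rot"]).as_matrix();e=s["tool_pos"]+M@E
print(s["clock"],"edge",e,e[:2]-B,"tilt",np.degrees(np.arcsin(M[2,2])),s["gripper_width"],s["force"])
t=snap("top","top6");a=t["color"][110:250,90:390,::-1];g=snap("scene","s6")["color"][150:400,120:360,::-1]
cv2.imwrite("pics/t6.png",np.hstack([cv2.resize(a,(480,224)),cv2.resize(g,(215,224))]))
d=snap("wrist");
for q in held(d,s,[(276,14),(275,130),(275,182)]):print(q.round(4))
```

```text
False
22.2167 edge [ 0.52750078 -0.26799398  0.08501664] [7.75902899e-07 6.02276941e-06] tilt 44.00129210525912 0.02313313729090034 [ 0.10795775 -0.20122565 -0.86131393]
[ 0.0041  0.     -0.1135]
[ 0.0044 -0.0003 -0.0723]
[ 0.0002 -0.0003 -0.0515]
```

View pics/t6.png

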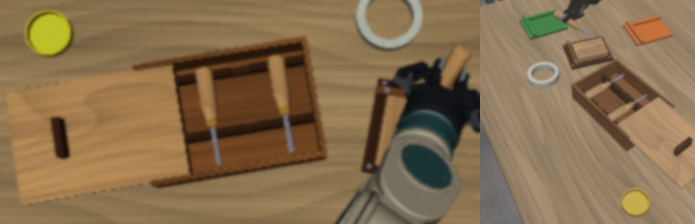

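Run:
```python
from g import *
t=load("top6");p=px(t,60/1.6+90,136/1.6+110,.086);print("lid moved",(p-[.5491,.0492,.086])@CY)
s=robot.observe();print(s["clock"],np.abs(s["joint_vel"]).max(),s["gripper_width"])
ticket.sign_off()
```

```text
lid moved 0.19665359051599385
22.3667 0.001567762648262899 0.023509764172934666
the job is handed in; nothing more can be done
```

I slid the lid open, lifted the chisel out and handed the job in at 22.4 s with it held over the blank. The sign-off reports no verdict.

- **Lid:** I pulled it 200 mm until it met its stop. A later check from the top picture gave about 197 mm, which agrees within the 3 mm I can read.
- **Grasp:** Fully open, the fingers would have hit the neighbouring handles. I closed lightly on the top of the handle, pressed the fingers down past its axis and regripped at 60 N.
- **Pressing force:** That press was harder than I wanted. It showed up to about 66 N vertically (about 69 N in all) at the wrist, under the 120 N limit. I took the 40 N limit to cover only the arm and the gripper's body, not the fingers. The fingers slid about 11 mm along the handle; the chisel did not shift noticeably.
- **Final pose:** The computed edge position is over the blank's middle, 53 mm above its top, with the tool sloping 44° edge down. The blank's middle itself is measured to a few millimetres.
- **Grip and stillness:** The chisel did not slip in the grip by more than about 1 mm, and the arm was still at sign-off.
- **Other things:** In the last pictures the gouge, knife, tape and jar lid look undisturbed, but I did not measure them. The gripper partly hid the blank, though nothing went near it.

The gripper reported a 23.5 mm opening on a 26 mm handle. I did not explain that difference, but the hold stayed firm.

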